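Hold a hinge leaf in line for its pin

TASK

One hinge leaf is screwed on top of the wooden jamb block, its three knuckles over the front edge. Pick up the loose leaf with two knuckles, fit them into the gaps so that both leaves lie opened out flat and level and all five knuckle holes line up for the pin, and finish while still holding it there in the gripper, not pressed against the fixed leaf. Leave the loose three-knuckle leaf, the pin, the grease jar and the screwdriver alone.

Things in the scene. Friction and masses are not known exactly. Their poses are not given: they have to be found in the camera images.
- matching_leaf: loose aluminium hinge leaf with TWO knuckles, about 100 g, flat on the desk, left or right of the three-knuckle one. Plate 42 (x) x 60 (y) x 10 mm, origin mid-underside, z up; knuckles on its +x side, plate's free edge at x = -21 mm. Grip from above across the 60 mm width at x = 0. At the start +x points away from the robot within 0.5 rad
- leaf_axis_left (a point): centre of the matching leaf's left (+y) knuckle, a barrel 20 mm in diameter, 12 mm long along y, with a 12 mm bore; at (34, 14, 10) mm in the leaf's frame, same axes. Its underside is level with the plate's
- leaf_axis_right (a point): centre of the right (-y) knuckle, alike, at (34, -14, 10) mm in the leaf's frame, same axes; the hole axis runs along y through both
- jamb_block: fixed wooden block 80 (x) x 130 (y) x 50 mm high on a steel foot 160 mm long in y, 4 mm thick; origin mid-underside, x away from the robot (yaw within 0.3 rad). The fixed aluminium leaf's plate (42 x 60 x 10 mm) lies on its top from x = -41 to +1 mm, z = 50 to 60; its knuckles overhang the front (-x) face, at x = -40, by 4 to 24 mm
- jamb_axis (a point): middle of the fixed hole axis (along y), at (-54, 0, 60) mm in the block's frame, same axes. THREE knuckles, 20 mm in diameter, 10 mm long, at y = -28, 0, 28 mm; two 18 mm gaps at y = -14, 14, open to front, above and below; plate edge 13 mm behind. Aligned, the loose leaf's frame is parallel to this one, its origin at (-34, 0, -10) mm
- three_knuckle_leaf: the other loose leaf, which does not match: same plate and axis position as the matching leaf but THREE knuckles, each 10 mm long, at y = -28, 0, 28 mm; bystander, about 0.1 to 0.18 m beside the matching leaf
- hinge_pin: plain steel hinge pin, 8 mm in diameter and 90 mm long, lying on the rear of the jamb block's top, behind the fixed leaf, along the block's y; origin at the middle of its underside; bystander
- grease_jar: small white jar with red cap, 33 mm wide, 28 mm high; origin at its underside; bystander
- driver_yellow: precision screwdriver with yellow handle, 168 mm long (its y), 12 mm high, lying on the desk; origin at its underside; bystander
Mind the look-alikes: they are no part of the job. Leave any black or turquoise look-alike of the matching_leaf alone.

How it is judged:
By the outcome, as a careful person would: the job done as asked, in the order asked, and still so for the second after the job is handed in, while the arm keeps its last pose, push and grip.
It also fails if it takes over 32 s, if anything falls off the work surface, if the arm or the gripper's body presses on something with over 40 N, if the wrist force passes 120 N, or if a joint passes its speed limit or range.

ROBOT

A 7-joint arm with a two-finger parallel gripper is mounted at the origin on a cart in front of the work surface, level with it; the furniture and walls round the work are solid. World frame = base frame: x ahead of the robot, y to its left, z up, the work surface at z = 0. Lengths are in m, angles in rad, forces in N, time in s.
With the tool pointing down it reaches from about 0.35 to 0.775 m from the base axis. Payload 3.1 kg.
Tool frame: the origin (TCP) lies at the very end of the fingers, on their centre line; the grasp point (between the pads) lies 19 mm behind it (manip.tcp_to_grasp is the distance from the TCP to the grasp point, in m); z points along the fingers, y is the line along which they close (so a half turn about z gives the same grasp; the last joint's range is limited). The gripper opens to 85 mm and grips with 20 to 120 N. Pads are 22 mm wide; open, the fingers measure 114 mm over their backs; the gripper's body (76 mm by 85 mm) begins 54 mm behind the grasp point. The pads swing forward as they close: fully open they stand 13 mm farther back than shut.
Start: joints at [-1.381, 0.311, 0.014, 1.512, -0.004, 1.319, -0.027], TCP at [0.126, 0.535, 0.231] pointing down, gripper open.
Joint ranges: [-2.7, 2.7], [-0.3, 1.91], [-1.27, 1.3], [0.12, 2.57], [-1.44, 4.58], [0.2, 2.03], [-3.05, 3.05]. Speed limits (rad/s): [2.79, 2.79, 3.14, 3.14, 3.14, 3.14, 3.14].

INTERFACE

Orientations are given as a unit quaternion [x, y, z, w].
In Python, from bench import manip gives the robot as it stands.
- The arm moves only by the tool step_arm, never from a script. Its argument "moves" is a list that holds one entry, the list of rows, each a list of 6 numbers: the shift along the tool's x, y, z as a fraction of full scale, then the turn, a rotation vector about the tool's x, y, z as a fraction of full scale. A call has 1 to 12 rows; each row is the pose to reach, as a shift and turn from the pose commanded when the call began, along the tool's axes at that moment, turning the shorter way round; what a row does not reach only later rows make up. Full scale, the value 1, is 80 mm for a shift and 2 pi rad for a turn. A row lasts 1/12 s, in which the tool goes at most 41.7 mm and 7.16 degrees, less where a joint would pass 70% of its speed; a pose out of reach is approached as far as the arm can. A call with a number of a shift or a turn outside -1 to 1 is refused whole. A call with a gripper value outside its range is refused whole. "hand" is the opening, from -1 (shut) to 1 (fully open), set as the call begins (left out, the last holds). The fingers move at their own pace and stop on an object; "newtons" is the grip in N (left out, the last holds). Time passes only in rows, so rows that repeat a pose let the fingers close. It gives the time, the measured TCP pose, the force, the opening and the grip force at its end, in the units of the state.
- manip.get_state(): the state, without advancing time (a new reading comes with each control period).
- manip.grab_frame(name): name is "side" or "top" or "wrist"; returns a dict with "image" (480x640x3 uint8, red, green, blue), "fx", "fy", "cx", "cy" (pixels), "R" (3x3) and "t" (3): a world point X has camera coordinates R X + t. Camera axes: x right, y down, z forward; pixel columns grow to the right and rows downward; lengths in m; the calibration is good to about 2 mm. A picture is of the moment at which its call begins. There is no depth.
- manip.hand_in(): hands the job in; it is judged then, once.
The state is a dict: "time_s": time; "joints": joint angles; "joint_vel": joint speeds; "joint_efforts": joint torques, N m; "tcp_pos": TCP position; "tcp_rot": TCP orientation; "contact_force": force on the tool from outside, world axes, zero at the start; "ft_torque": the same for the moment, N m; "width": opening from 0.0 (shut) to 1.0 (fully open); "gripper_force": force on a finger pad.
Only numpy, scipy, OpenCV 4.12 (cv2) and the standard library are available. Lean on these libraries where they do the work, as an engineer would, in place of code of your own. Each camera call takes 0.05 s, during which the arm holds its last target. There are 200 camera calls.

## Working session

There is one attempt and no reset: what is moved stays moved. The work goes in short steps, Python scripts to look and compute and a tool call to move; the robot and the scene stay as the last step left them, time stands still between calls to the robot, and variables do not carry over. Pictures are saved under pics/ and viewed, at most 10 in all, crops included, and the job is handed in when it is done.

Besides the shell and the picture viewer there is one more tool, called as name(argument=value, ...) on one line, values as JSON. step_arm: Moves the arm, as the interface text tells. Shift numbers are shares of 80 mm and turn numbers shares of 2 pi rad, none past 1 either way. Its arguments: {"type":"object","properties":{"moves":{"type":"array"},"hand":{"type":"number"},"newtons":{"type":"number"}},"required":["moves"]}

```bash
mkdir -p pics; ls; python3 - <<'E'
from bench import manip
import cv2,numpy as np,pickle
for n in("top","side"):
    f=manip.grab_frame(n); pickle.dump(f,open(f"pics/{n}0.pkl","wb")); cv2.imwrite(f"pics/{n}0.png",f["image"][:,:,::-1])
    print(n,f["fx"],f["cx"],f["cy"],np.round(f["R"],3).tolist(),np.round(f["t"],3), np.round(-f["R"].T@f["t"],3))
s=manip.get_state();print(s["tcp_pos"],s["tcp_rot"],s["width"],manip.tcp_to_grasp)
E
```

```text
pics
top 596.7900826623818 320.60512637733257 240.28908741893358 [[0.013, -1.0, -0.011], [-0.985, -0.011, -0.17], [0.17, 0.013, -0.985]] [0.179 0.532 1.405] [0.283 0.167 1.477]
side 558.6216186576936 315.54252296063953 240.79558733551593 [[-1.0, -0.006, 0.004], [-0.007, 0.443, -0.897], [0.003, -0.897, -0.443]] [ 0.551 -0.029  1.327] [0.547 1.206 0.56 ]
[0.12618995 0.53465295 0.23033112] [ 1.15602160e-01  9.93295031e-01 -1.05641300e-03 -7.26144558e-05] 1.001489728464693 0.0187
```

View pics/top0.png

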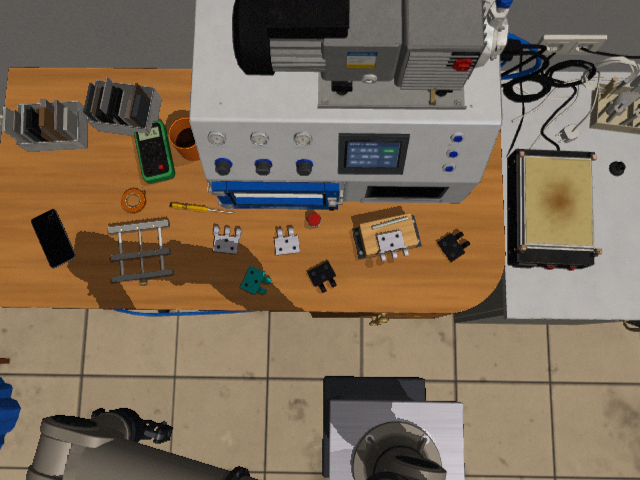

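View pics/side0.png

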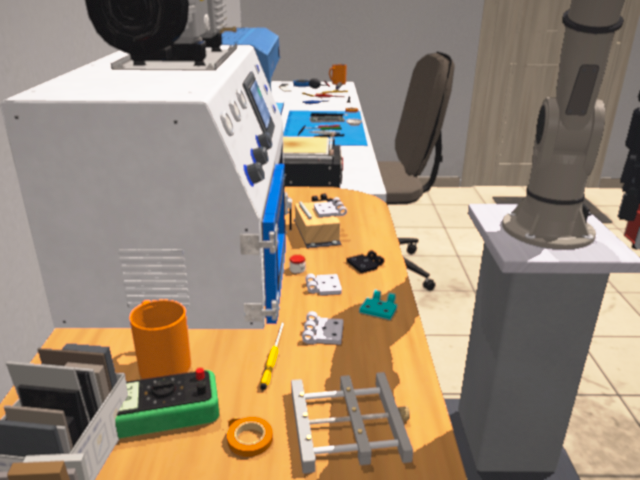

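Candidates in the top view are silver (287,241) with two knuckles, silver (227,240) with three, turquoise (256,282), black (321,275) and black (453,246). The fixed leaf is at (391,243). By the description the match is (287,241), so I'll check it in a crop.

```bash
python3 - <<'E'
import cv2
a=cv2.imread("pics/top0.png")
c=cv2.resize(a[195:295,205:305],(400,400),interpolation=cv2.INTER_CUBIC);d=cv2.resize(a[195:295,340:440],(400,400),interpolation=cv2.INTER_CUBIC)
cv2.imwrite("pics/crop0.png",cv2.hconcat([c,d]))
E
```

```text
(no output)
```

View pics/crop0.png

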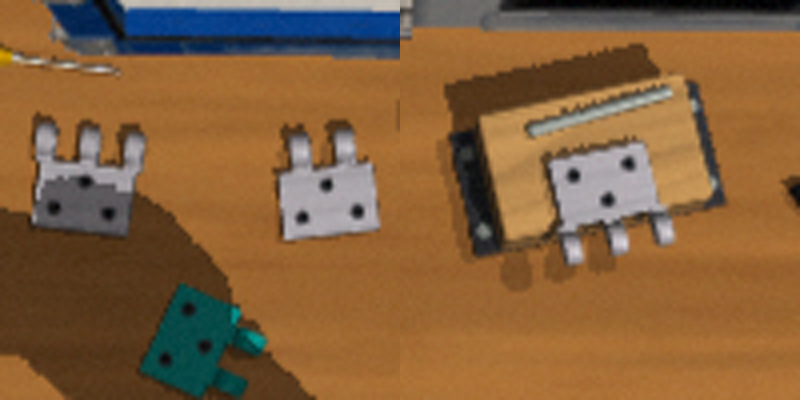

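The crop shows that the two-knuckle silver leaf at (287,241) is the match and the one at (227,240) has three. The fixed leaf's plate is at about (391,243), with its knuckles towards the robot. Next I'll measure coarse poses.

```bash
cat > h.py <<'E'
import cv2,numpy as np
from scipy.spatial.transform import Rotation as Ro
from bench import manip
def cast(f,uv,z):
    uv=np.atleast_2d(uv); d=np.c_[(uv[:,0]-f["cx"])/f["fx"],(uv[:,1]-f["cy"])/f["fy"],np.ones(len(uv))]@f["R"]
    c=-f["R"].T@f["t"]; return c+d*((z-c[2])/d[:,2])[:,None]
def proj(f,X):
    p=np.atleast_2d(X)@f["R"].T+f["t"]; return np.c_[f["fx"]*p[:,0]/p[:,2]+f["cx"],f["fy"]*p[:,1]/p[:,2]+f["cy"]]
def graymask(im,lo=110,sat=45):
    h=cv2.cvtColor(im,cv2.COLOR_RGB2HSV); return ((h[...,2]>lo)&(h[...,1]<sat)).astype(np.uint8)
def blob(m,uv):
    n,l,s,c=cv2.connectedComponentsWithStats(m); k=1+np.argmin(np.hypot(*(c[1:]-uv).T)+1e3*(s[1:,4]<60)); return (l==k).astype(np.uint8)
def tool(dw,s=None):
    "world shift -> tool-axis fractions"
    s=s or manip.get_state(); return Ro.from_quat(s["tcp_rot"]).inv().apply(dw)/.08
E
python3 - <<'E'
from h import *
import pickle
f=pickle.load(open("pics/top0.pkl","rb"))
for n,uv,z in(("leaf",(287,241),.01),("three",(227,240),.01),("fixed",(391,243),.06)):
    m=blob(graymask(f["image"]),uv)
    o=cv2.morphologyEx(m,cv2.MORPH_OPEN,np.ones((11,11),np.uint8))
    for mm in (m,o):
        c=max(cv2.findContours(mm,0,1)[0],key=cv2.contourArea)[:,0].astype(float)
        P=cast(f,c,z)[:,:2].astype(np.float32); r=cv2.minAreaRect(P*1000); print(n,mm.sum(),np.round(r[0],1),np.round(r[1],1),round(r[2],1))
for uv,z in(((313,220),.028),((240,193),.0),((337,208),0.)): print(uv,cast(f,uv,z).round(3))
E
```

```text
leaf 443 [534.  271.8] [63.  58.8] 7.1Traceback (most recent call last):
  File "<stdin>", line 8, in <module>
ValueError: max() iterable argument is empty
```

step_arm(moves=[[[-0.5, -0.21, 0, 0, 0, 0], [-1, -0.42, 0, 0, 0, 0]]], hand=1)

```text
time_s: 0.27
tcp_pos: [0.1912, 0.4869, 0.2304]
tcp_rot: [0.112, 0.994, -0.0, -0.001]
contact_force: [3.3, 0.1, 0.1]
width: 0.998
gripper_force: 0.0
```

step_arm(moves=[[[-0.5, -0.21, 0, 0, 0, 0], [-1, -0.42, 0, 0, 0, 0]]])

```text
time_s: 0.43
tcp_pos: [0.262, 0.4357, 0.2308]
tcp_rot: [0.115, 0.993, -0.0, -0.0]
contact_force: [0.3, 0.7, -0.9]
width: 0.997
gripper_force: 0.0
```

step_arm(moves=[[[-0.5, -0.21, 0, 0, 0, 0], [-1, -0.42, 0, 0, 0, 0]]])

```text
time_s: 0.6
tcp_pos: [0.3295, 0.3864, 0.231]
tcp_rot: [0.115, 0.993, -0.0, -0.0]
contact_force: [0.1, 0.5, -0.4]
width: 1.002
gripper_force: 0.0
```

step_arm(moves=[[[-0.5, -0.21, 0, 0, 0, 0], [-1, -0.42, 0, 0, 0, 0]]])

```text
time_s: 0.77
tcp_pos: [0.3968, 0.3374, 0.231]
tcp_rot: [0.115, 0.993, -0.0, -0.0]
contact_force: [0.0, 0.7, 0.0]
width: 0.998
gripper_force: 0.0
```

step_arm(moves=[[[-0.5, -0.21, 0, 0, 0, -0.018], [-1, -0.42, 0, 0, 0, -0.036], [-1, -0.42, 0, 0, 0, -0.055], [-1, -0.42, 0, 0, 0, -0.055]]])

```text
time_s: 1.1
tcp_pos: [0.4694, 0.2832, 0.2306]
tcp_rot: [-0.054, 0.999, -0.002, 0.0]
contact_force: [0.4, 0.5, 0.9]
width: 1.001
gripper_force: 0.0
```

```bash
python3 - <<'E'
from h import *
import pickle
s=manip.get_state(); f=manip.grab_frame("wrist"); pickle.dump(f,open("pics/w1.pkl","wb")); cv2.imwrite("pics/w1.png",f["image"][:,:,::-1])
print(s["time_s"],s["tcp_pos"],s["tcp_rot"],-f["R"].T@f["t"],f["R"].round(3).tolist(),f["fx"]); print(proj(f,[[.5225,.27,.01],s["tcp_pos"]]))
E
```

```text
1.1 [0.46937151 0.28317395 0.23063872] [-5.38271148e-02  9.98548965e-01 -1.55848585e-03  4.19936348e-04] [0.39786676 0.27643041 0.37310011] [[-0.108, 0.994, -0.003], [0.952, 0.104, 0.287], [0.285, 0.028, -0.958]] 386.8320464649941
[[305.13554086 250.46212568]
 [322.6497124  305.25093319]]
```

View pics/w1.png

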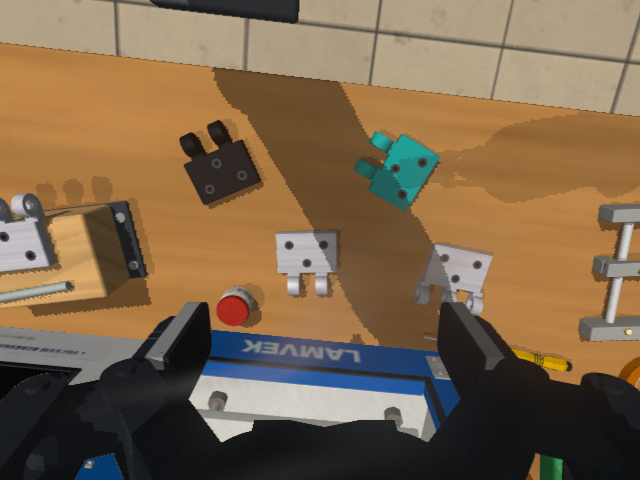

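The view shows the matching leaf at (306,250), knuckles towards the machine. The grease jar is at (235,305), the fixed leaf is at the left edge (20,240), and the three-knuckle leaf is at (458,275).

```bash
cat >> h.py <<'E'
def plate(f,uv,z,lo=70,k=21,sat=50):
    m=blob(graymask(f["image"],lo,sat),uv); m=cv2.morphologyEx(m,cv2.MORPH_CLOSE,np.ones((9,9),np.uint8)); o=cv2.morphologyEx(m,cv2.MORPH_OPEN,np.ones((k,k),np.uint8))
    r=[]
    for mm in (m,o):
        c=max(cv2.findContours(mm,0,1)[0],key=cv2.contourArea)[:,0].astype(float)
        q=cv2.minAreaRect((cast(f,c,z)[:,:2]*1000).astype(np.float32)); r.append((np.round(q[0],1).tolist(),np.round(q[1],1).tolist(),round(q[2],2)))
    return r
E
python3 - <<'E'
from h import *
import pickle
f=pickle.load(open("pics/w1.pkl","rb"))
for k in(17,21,25):print(plate(f,(306,250),.01,k=k))
# screw holes
g=cv2.cvtColor(f["image"],cv2.COLOR_RGB2GRAY)
m=(g[235:275,280:335]<60).astype(np.uint8); n,l,s,c=cv2.connectedComponentsWithStats(m)
for i in range(1,n): print(s[i,4],c[i]+[280,235],cast(f,c[i]+[280,235],.01).round(4))
print(cast(f,(235,305),.028),cast(f,[(250,345),(300,348)],.05))
E
```

```text
[([535.9, 272.5], [67.4, 59.2], 6.68), ([523.8, 271.3], [42.9, 59.1], 6.24)]
[([535.9, 272.5], [67.4, 59.2], 6.68), ([523.8, 271.3], [42.9, 59.1], 6.24)]
[([535.9, 272.5], [67.4, 59.2], 6.68), ([523.8, 271.3], [42.9, 59.1], 6.24)]
42 [323.04761905 244.16666667] [[0.5141 0.2869 0.01  ]]
16 [288.5 245. ] [[0.5186 0.2531 0.01  ]]
15 [306.46666667 262.86666667] [[0.5354 0.2725 0.01  ]]
[[0.58020148 0.20699518 0.028     ]] [[0.60907159 0.22738859 0.05      ]
 [0.60711946 0.27502387 0.05      ]]
```

step_arm(moves=[[[-0.33, -0.11, 0.3, 0, 0, 0], [-0.66, -0.225, 0.7, 0, 0, 0], [-0.66, -0.225, 1, 0, 0, 0], [-0.66, -0.225, 1, 0, 0, 0]]], hand=0.7)

```text
time_s: 1.48
tcp_pos: [0.516, 0.2751, 0.1449]
tcp_rot: [-0.056, 0.998, -0.003, -0.006]
contact_force: [-0.9, -0.4, -1.0]
width: 0.85
gripper_force: 0.0
```

step_arm(moves=[[[0, 0, 0.5, 0, 0, 0], [0, 0, 1, 0, 0, 0], [0, 0, 1, 0, 0, 0], [0, 0, 1, 0, 0, 0]]])

```text
time_s: 1.82
tcp_pos: [0.5172, 0.2776, 0.0706]
tcp_rot: [-0.058, 0.998, -0.0, -0.003]
contact_force: [1.1, 0.6, 0.9]
width: 0.854
gripper_force: 0.0
```

```bash
python3 - <<'E'
from h import *
import pickle
s=manip.get_state(); f=manip.grab_frame("wrist"); pickle.dump(f,open("pics/w2.pkl","wb")); cv2.imwrite("pics/w2.png",f["image"][:,:,::-1])
print(s["time_s"],s["tcp_pos"],s["tcp_rot"],s["width"]); print(proj(f,[[.524,.271,.01],s["tcp_pos"]]))
E
```

```text
1.8167 [0.51723719 0.27759668 0.07061301] [-5.80320580e-02  9.98311160e-01 -3.35211124e-04 -2.64508257e-03] 0.8536674459014142
[[309.94197506 266.09107277]
 [322.62180909 305.27331473]]
```

View pics/w2.png

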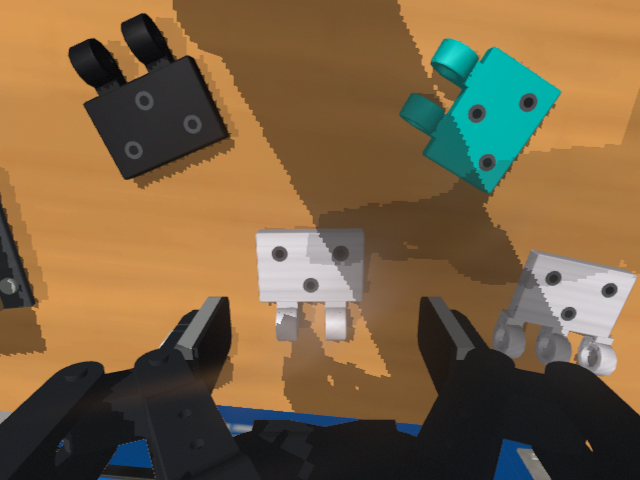

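The fingers straddle the leaf, now at (310,265), but sit slightly left of centre in y. I'll re-measure.

```bash
python3 - <<'E'
from h import *
import pickle
f=pickle.load(open("pics/w2.pkl","rb"))
p=plate(f,(310,265),.01,k=35);print(p)
s=manip.get_state();print(s["time_s"],s["tcp_pos"],s["tcp_rot"],Ro.from_quat(s["tcp_rot"]).as_matrix().round(3).tolist())
d=np.r_[np.array(p[1][0])/1000-s["tcp_pos"][:2],0];print(d,tool(d,s))
E
```

```text
[([536.3, 272.8], [68.6, 59.4], 7.38), ([523.9, 271.1], [43.0, 59.2], 6.66)]
1.8667 [0.51983451 0.27823157 0.07301313] [-5.78390981e-02  9.98325580e-01  7.93135693e-04  2.13477836e-04] [[-0.993, -0.115, 0.0], [-0.115, 0.993, 0.002], [-0.001, 0.002, -1.0]]
[ 0.00406549 -0.00713157  0.        ] [-0.04018378 -0.09441687 -0.00012637]
```

step_arm(moves=[[[-0.04, -0.09, 0, 0, 0, 0], [-0.04, -0.09, 0, 0, 0, 0], [-0.04, -0.09, 0.3, 0, 0, 0], [-0.04, -0.09, 0.6, 0, 0, 0], [-0.04, -0.09, 0.6, 0, 0, 0], [-0.04, -0.09, 0.6, 0, 0, 0], [-0.04, -0.09, 0.6, 0, 0, 0]]])

```text
time_s: 2.45
tcp_pos: [0.5261, 0.2698, 0.0254]
tcp_rot: [-0.057, 0.998, 0.001, 0.002]
contact_force: [0.3, 0.4, 0.1]
width: 0.845
gripper_force: 0.0
```

```bash
python3 - <<'E'
from h import *
import pickle
f=manip.grab_frame("wrist"); cv2.imwrite("pics/w3.png",f["image"][:,:,::-1])
p=plate(f,proj(f,[.524,.271,.01])[0],.01,k=41);print(p)
s=manip.get_state();print(s["time_s"],s["tcp_pos"],s["tcp_rot"],s["contact_force"])
d=np.array([.524,.271,0])-s["tcp_pos"];print(d,tool(d,s))
E
```

```text
[([536.6, 272.7], [69.6, 59.3], 7.16), ([523.9, 271.2], [43.7, 59.3], 6.47)]
2.5 [0.52629053 0.27005895 0.02567996] [-5.67200269e-02  9.98387769e-01  8.95258221e-04  1.97498397e-03] [0.79415829 1.55596803 0.21548412]
[-0.00229053  0.00094105 -0.02567996] [0.02841348 0.01442841 0.32091013]
```

View pics/w3.png

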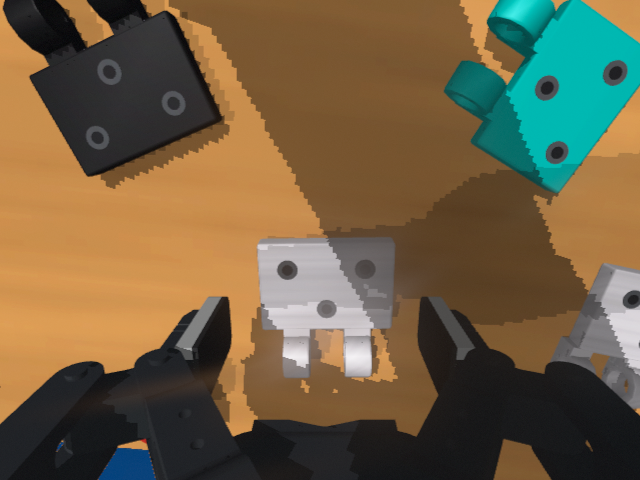

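The leaf is centred between the pads at (325,283). I'll descend with force checks.

step_arm(moves=[[[0.02, 0.01, 0.1, 0, 0, 0], [0.02, 0.01, 0.2, 0, 0, 0], [0.02, 0.01, 0.26, 0, 0, 0], [0.02, 0.01, 0.26, 0, 0, 0], [0.02, 0.01, 0.26, 0, 0, 0]]])

```text
time_s: 2.92
tcp_pos: [0.5222, 0.2697, 0.0018]
tcp_rot: [-0.057, 0.998, -0.0, -0.001]
contact_force: [-0.0, 0.3, 0.1]
width: 0.85
gripper_force: 0.0
```

```bash
python3 - <<'E'
from h import *
f=manip.grab_frame("wrist")
s=manip.get_state();p=s["tcp_pos"];R=Ro.from_quat(s["tcp_rot"]).as_matrix();print(s["time_s"],p,s["contact_force"],s["width"])
for h in(0,-.004,-.008,-.012): print(h,proj(f,[p+R@[.011,-.036,h],p+R@[.011,.036,h]]).round(1).tolist())
E
```

```text
2.9667 [0.52263666 0.26984826 0.00222924] [-0.09987236 -0.0746791   0.15752588] 0.8494181906918927
0 [[232.3, 281.6], [413.5, 281.6]]
-0.004 [[229.9, 285.7], [415.8, 285.7]]
-0.008 [[227.4, 290.0], [418.2, 290.0]]
-0.012 [[224.8, 294.6], [420.8, 294.6]]
```

step_arm(moves=[[[-0.01, 0.01, 0.03, 0, 0, 0], [-0.01, 0.01, 0.06, 0, 0, 0], [-0.01, 0.01, 0.09, 0, 0, 0], [-0.01, 0.01, 0.09, 0, 0, 0]]])

```text
time_s: 3.3
tcp_pos: [0.5231, 0.2707, -0.0053]
tcp_rot: [-0.057, 0.998, -0.0, -0.0]
contact_force: [-0.0, 0.6, -0.1]
width: 0.853
gripper_force: 0.0
```

step_arm(moves=[[[0, 0, 0.01, 0, 0, 0], [0, 0, 0.02, 0, 0, 0], [0, 0, 0.02, 0, 0, 0]]])

```text
time_s: 3.55
tcp_pos: [0.5234, 0.2708, -0.0064]
tcp_rot: [-0.057, 0.998, -0.0, -0.0]
contact_force: [0.3, -0.6, 0.2]
width: 0.847
gripper_force: 0.0
```

step_arm(moves=[[[0, 0, 0, 0, 0, 0], [0, 0, 0, 0, 0, 0], [0, 0, 0, 0, 0, 0], [0, 0, 0, 0, 0, 0], [0, 0, 0, 0, 0, 0], [0, 0, 0, 0, 0, 0]]], hand=0.3, newtons=40)

```text
time_s: 4.05
tcp_pos: [0.5247, 0.2714, -0.0045]
tcp_rot: [-0.057, 0.998, 0.001, 0.001]
contact_force: [-1.2, -1.1, 6.4]
width: 0.688
gripper_force: 47.4
```

```bash
python3 - <<'E'
from h import *
f=manip.grab_frame("wrist"); w=f["image"][200:460,160:480]; g=manip.grab_frame("side"); S=g["image"][240:320,270:390]
cv2.imwrite("pics/w4.png",np.vstack([cv2.resize(w,(480,390)),cv2.resize(S,(480,200)) if 0 else cv2.resize(S,(300,200),interpolation=2).copy().repeat(1,0) if 0 else cv2.copyMakeBorder(cv2.resize(S,(300,200)),0,0,0,180,0)])[:,:,::-1])
s=manip.get_state();print(s["time_s"],s["tcp_pos"],s["width"],s["gripper_force"],s["contact_force"])
E
```

```text
4.15 [ 0.52474746  0.27137242 -0.00453443] 0.6904207524927342 47.35434190217347 [-0.48926932 -1.3452074   6.24598369]
```

View pics/w4.png

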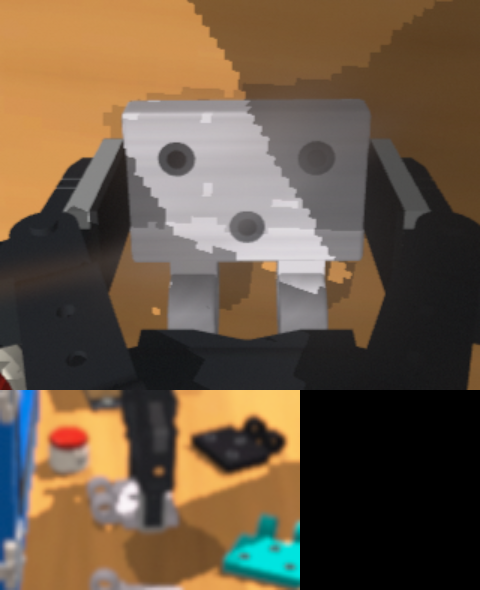

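The leaf is gripped squarely and the tips just touch the desk (6 N). I'll lift it and measure the fixed leaf.

step_arm(moves=[[[0, 0, -0.1, 0, 0, 0], [0, 0, -0.4, 0, 0, 0], [0, 0, -0.8, 0, 0, 0], [0, 0, -1, 0, 0, 0], [0, 0, -1, 0, 0, 0]]])

```text
time_s: 4.57
tcp_pos: [0.5267, 0.2724, 0.0785]
tcp_rot: [-0.057, 0.998, 0.002, 0.004]
contact_force: [1.1, -0.3, -0.3]
width: 0.691
gripper_force: 43.5
```

step_arm(moves=[[[0.2, -0.3, -0.2, 0, 0, 0], [0.5, -0.7, -0.5, 0, 0, 0], [0.8, -1, -0.5, 0, 0, 0], [0.8, -1, -0.5, 0, 0, 0], [0.8, -1, -0.5, 0, 0, 0]]])

```text
time_s: 4.98
tcp_pos: [0.4665, 0.1812, 0.1126]
tcp_rot: [-0.055, 0.998, -0.001, -0.002]
contact_force: [0.1, 0.7, -0.3]
width: 0.686
gripper_force: 43.6
```

```bash
python3 - <<'E'
from h import *
import pickle
f=manip.grab_frame("wrist"); pickle.dump(f,open("pics/w5.pkl","wb")); cv2.imwrite("pics/w5.png",f["image"][:,:,::-1])
t=manip.grab_frame("top");pickle.dump(t,open("pics/t5.pkl","wb"))
s=manip.get_state();print(s["time_s"],s["tcp_pos"],s["tcp_rot"],s["width"],s["gripper_force"],s["contact_force"])
E
```

```text
5.0833 [0.4685988  0.18458993 0.11316056] [-5.70179052e-02  9.98373077e-01  2.30390467e-04 -3.22873602e-04] 0.6855362713046969 43.57199013233185 [ 1.37646861 -0.05141139 -0.48991533]
```

View pics/w5.png

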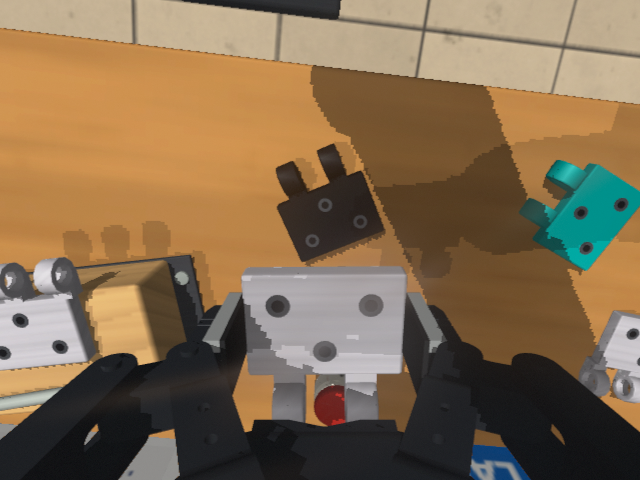

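The leaf is held level, with the fixed leaf partly cut off at the left edge (30,320). I'll shift for a full view of it.

step_arm(moves=[[[-0.1, -0.23, -0.12, 0, 0, 0], [-0.2, -0.46, -0.25, 0, 0, 0], [-0.2, -0.46, -0.25, 0, 0, 0], [-0.2, -0.46, -0.25, 0, 0, 0], [-0.2, -0.46, -0.25, 0, 0, 0]]])

```text
time_s: 5.5
tcp_pos: [0.4889, 0.1508, 0.133]
tcp_rot: [-0.058, 0.998, 0.0, -0.001]
contact_force: [-0.2, 0.4, -1.5]
width: 0.691
gripper_force: 43.6
```

```bash
python3 - <<'E'
from h import *
import pickle
f=manip.grab_frame("wrist"); pickle.dump(f,open("pics/w6.pkl","wb"))
s=manip.get_state();print(s["time_s"],s["tcp_pos"],s["tcp_rot"])
g=pickle.load(open("pics/t5.pkl","rb")); print(cast(g,(391,243),.06))
cv2.imwrite("pics/w6.png",cv2.resize(f["image"][180:400,0:320],(800,550),interpolation=cv2.INTER_CUBIC)[:,:,::-1])
E
```

```text
5.55 [0.48839894 0.15108035 0.13284092] [-5.80585201e-02  9.98312802e-01  2.64018252e-04 -8.29513651e-04]
[[0.52269698 0.01600418 0.06      ]]
```

View pics/w6.png

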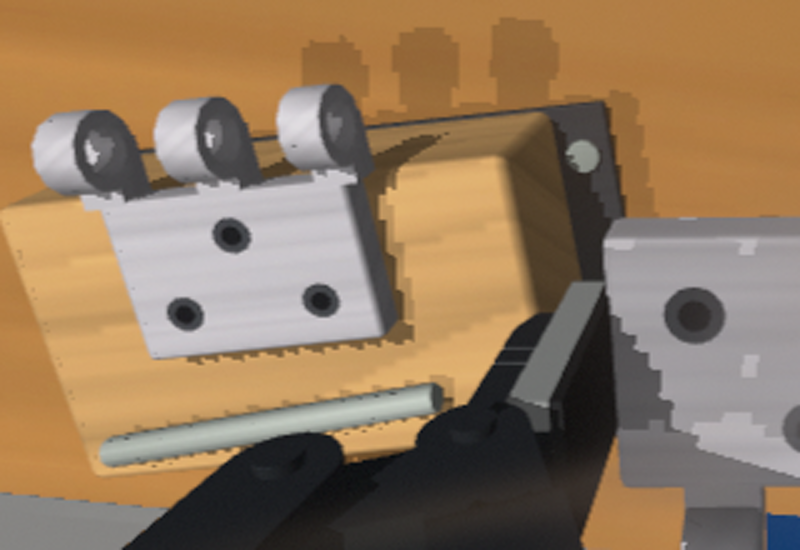

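The fixed plate is clear, with corners in the crop at about (103,208), (352,178), (385,338) and (152,358), and holes at (232,235), (185,314) and (320,300). I'll locate it by its screw holes, using the same hole layout measured on the loose leaf.

```bash
cat >> h.py <<'E'
def holes(f,approx,rad=9):
    g=cv2.cvtColor(f["image"],cv2.COLOR_RGB2GRAY).astype(float); out=[]
    for u,v in approx:
        c=np.array([u,v],float)
        for _ in range(6):
            x0,y0=np.round(c).astype(int); Y,X=np.mgrid[y0-rad:y0+rad+1,x0-rad:x0+rad+1]; p=g[y0-rad:y0+rad+1,x0-rad:x0+rad+1]
            w=np.clip(.6*np.median(p)-p,0,None); c=np.array([(w*X).sum(),(w*Y).sum()])/w.sum()
        out.append(c)
    return np.array(out)
def rigid(A,B):
    "yaw,t with B=R A+t"
    a,b=A-A.mean(0),B-B.mean(0); th=np.arctan2((a[:,0]*b[:,1]-a[:,1]*b[:,0]).sum(),(a*b).sum()); R=np.array([[np.cos(th),-np.sin(th)],[np.sin(th),np.cos(th)]])
    t=B.mean(0)-R@A.mean(0); return th,t,np.abs(A@R.T+t-B).max()
E
python3 - <<'E'
from h import *
import pickle
f=pickle.load(open("pics/w2.pkl","rb"))
h=cast(f,holes(f,[(280,254),(341,254),(311,285)]),.01)[:,:2]
th=np.deg2rad(6.5);R=np.array([[np.cos(th),-np.sin(th)],[np.sin(th),np.cos(th)]])
L=(h-[.5242,.2711])@R; print("layout",(L*1000).round(1))
f=pickle.load(open("pics/w6.pkl","rb"))
hp=holes(f,[(320/2.5,180+300/2.5),(185/2.5,180+314/2.5),(232/2.5,180+235/2.5)]);print(hp.round(1))
H=cast(f,hp,.06)[:,:2]
for nm,lay in(("meas",L),("sym",np.array([[-10,-17],[-10,17],[10,0]])/1000)):
    t,o,e=rigid(lay,H); y=t-np.pi; c,s=np.cos(t),np.sin(t); print(nm,"block yaw",(y+np.pi)%(2*np.pi)-np.pi,"plate",o,"axis",o+.034*np.array([c,s]),e)
q=np.array([(103,208),(352,178),(384,338),(152,358)])/2.5+[0,180]
Q=cast(f,q,.06)[:,:2];print("corner ctr",Q.mean(0),np.linalg.norm(np.diff(Q,axis=0),axis=1),[np.arctan2(*(Q[i]-Q[j])[::-1]) for i,j in((1,0),(2,3),(2,1),(3,0))])
E
```

```text
h.py:29: RuntimeWarning: invalid value encountered in divide
  w=np.clip(.6*np.median(p)-p,0,None); c=np.array([(w*X).sum(),(w*Y).sum()])/w.sum()
h.py:28: RuntimeWarning: invalid value encountered in cast
  x0,y0=np.round(c).astype(int); Y,X=np.mgrid[y0-rad:y0+rad+1,x0-rad:x0+rad+1]; p=g[y0-rad:y0+rad+1,x0-rad:x0+rad+1]
h.py:28: RuntimeWarning: overflow encountered in scalar subtract
  x0,y0=np.round(c).astype(int); Y,X=np.mgrid[y0-rad:y0+rad+1,x0-rad:x0+rad+1]; p=g[y0-rad:y0+rad+1,x0-rad:x0+rad+1]
  math.ceil((stop - start) / step))
  return _methods._mean(a, axis=axis, dtype=dtype,
  ret = ret.dtype.type(ret / rcount)
Traceback (most recent call last):
  File "h.py", line 29, in holes
    w=np.clip(.6*np.median(p)-p,0,None); c=np.array([(w*X).sum(),(w*Y).sum()])/w.sum()
                                                      ~^~
ValueError: operands could not be broadcast together with shapes (0,0) (19,19)
```

Threshold relative to the local range instead.

```bash
sed -i 's/w=np.clip(.6\*np.median(p)-p,0,None)/w=np.clip(.5*(p.min()+np.median(p))-p,0,None)/' h.py
cat > fix.py <<'E'
from h import *
import pickle
f=pickle.load(open("pics/w2.pkl","rb"))
h=cast(f,holes(f,[(280,254),(341,254),(311,285)]),.01)[:,:2]
th=np.deg2rad(6.5);R=np.array([[np.cos(th),-np.sin(th)],[np.sin(th),np.cos(th)]])
L=(h-[.5242,.2711])@R; print("layout",(L*1000).round(1))
f=pickle.load(open("pics/w6.pkl","rb"))
hp=holes(f,[(320/2.5,180+300/2.5),(185/2.5,180+314/2.5),(232/2.5,180+235/2.5)]);print(hp.round(1))
H=cast(f,hp,.06)[:,:2]
# knuckle side is -x of block: leaf frame = block frame turned by pi; leaf -y is block +y (image right)
for nm,lay in(("as is",L[[1,0,2]]),("other",L[[0,1,2]])):
    t,o,e=rigid(lay,H); y=t-np.pi; print(nm,"yaw",(y+np.pi)%(2*np.pi)-np.pi,"plate",o,"axis",o+.034*np.array([np.cos(t),np.sin(t)]),e)
q=np.array([(103,208),(352,178),(384,338),(152,358)])/2.5+[0,180]
Q=cast(f,q,.06)[:,:2];print("corner ctr",Q.mean(0),np.linalg.norm(np.diff(Q,axis=0),axis=1),[np.arctan2(*(Q[i]-Q[j])[::-1]).round(3) for i,j in((1,0),(2,3),(2,1),(3,0))])
E
python3 fix.py
```

```text
layout [[ -7.7 -17.2]
 [ -9.   16.6]
 [ 10.9  -0.1]]
[[127.9 299.7]
 [ 73.7 305.2]
 [ 92.  273.7]]
as is yaw -2.981934021380746 plate [0.53471637 0.018732  ] axis [0.56828395 0.02413736] 0.025023690965124246
other yaw 0.19526413922791974 plate [0.53099189 0.01764658] axis [0.49763801 0.01104971] 0.0002887662632422572
corner ctr [0.53005615 0.0191117 ] [0.06053081 0.04184681 0.05869344] [np.float64(1.81), np.float64(1.78), np.float64(0.17), np.float64(0.213)]
```

```bash
cat >> h.py <<'E'
def edge(f,p,q,r=5,a=.12,b=.88):
    "subpixel line through the strongest step near segment p-q: (point, dir, scatter)"
    g=cv2.GaussianBlur(f["image"].astype(np.float32).mean(2),(3,3),0); p,q=np.array(p,float),np.array(q,float); n=np.array([-(q-p)[1],(q-p)[0]])/np.hypot(*(q-p)); s=np.arange(-r,r+.01,.25)
    P=p+np.linspace(a,b,60)[:,None]*(q-p); M=(P[:,None]+s[None,:,None]*n).astype(np.float32)
    d=np.abs(np.gradient(cv2.remap(g,M[...,0],M[...,1],1),axis=1)); w=np.where(d>.5*d.max(1,keepdims=True),d,0); o=(w*s).sum(1)/w.sum(1)
    k=np.abs(o-np.median(o))<1.2; vx,vy,x,y=cv2.fitLine((P+o[:,None]*n)[k].astype(np.float32),cv2.DIST_HUBER,0,.01,.01).ravel()
    return np.array([x,y]),np.array([vx,vy]),round(float(np.std(o[k])),2),int(k.sum())
def cross(a,b):
    t=np.linalg.solve(np.c_[a[1],-b[1]],b[0]-a[0]); return a[0]+t[0]*a[1]
def quad(f,c,z,skip=()):
    E=[edge(f,c[i],c[(i+1)%4]) for i in range(4)]; C=np.array([cross(E[i-1],E[i]) for i in range(4)]); Q=cast(f,C,z)[:,:2]
    return C,Q,[(e[2],e[3]) for e in E],[cast(f,np.array([e[0],e[0]+20*e[1]]),z)[:,:2] for e in E]
def rep(f,c,z):
    C,Q,sc,_=quad(f,c,z); v=[Q[1]-Q[0],Q[2]-Q[1],Q[3]-Q[2],Q[0]-Q[3]]
    print("corners",C.round(1).tolist(),sc,"\n len",np.round([1000*np.hypot(*x) for x in v],1),"angdeg mod 90",np.round([(np.degrees(np.arctan2(x[1],x[0]))+45)%90-45 for x in v],2),"ctr",(Q.mean(0)*1000).round(2)); return Q
E
python3 - <<'E'
from h import *
import pickle
f=pickle.load(open("pics/w6.pkl","rb"));k=lambda L:[(u/2.5,180+v/2.5) for u,v in L]
rep(f,k([(103,208),(348,178),(384,338),(152,358)]),.06)
s=manip.get_state(); z=s["tcp_pos"][2]+.0145
rep(f,[(243,275),(405,276),(405,374),(248,374)],z)
d=f["image"][[262,266,270,274,278,282],300].mean(1); print(d, f["image"][366:384:2,325].mean(1).round())
f=pickle.load(open("pics/w2.pkl","rb"))
rep(f,[(258,231),(363,229),(364,302),(260,301)],.01)
E
```

```text
corners [[39.0, 260.79998779296875], [135.89999389648438, 249.6999969482422], [153.0, 314.70001220703125], [60.0, 323.5]] [(0.46, 41), (0.53, 60), (0.5, 59), (0.16, 60)] 
 len [58.7 42.6 59.  41.7] angdeg mod 90 [13.35 12.95 12.52 12.56] ctr [529.54  17.91]
corners [[241.60000610351562, 274.70001220703125], [405.1000061035156, 273.5], [401.29998779296875, 372.8999938964844], [248.3000030517578, 373.5]] [(0.48, 60), (0.74, 38), (0.39, 46), (0.43, 41)] 
 len [58.2 41.3 59.1 41. ] angdeg mod 90 [7.04 7.96 6.82 6.7 ] ctr [489.98 151.53]
[124.33333333 125.         125.         145.33333333 185.66666667
 158.66666667] [183. 182. 183. 184. 112.  82.  81.  80.  80.]
corners [[255.39999389648438, 232.6999969482422], [363.79998779296875, 231.5], [361.70001220703125, 300.79998779296875], [259.3999938964844, 301.1000061035156]] [(0.34, 37), (0.64, 53), (0.24, 27), (0.54, 60)] 
 len [59.2 41.5 59.  40.9] angdeg mod 90 [7.34 6.64 6.81 7.03] ctr [524.8  271.18]
```

Fixed plate: centre (529.5,17.9) mm, yaw about 12.85°. Held leaf: centre (490.0,151.5) mm, yaw about 7.0°. The target leaf centre is (463.2,2.8). I'll stage 35 mm in front of it.

step_arm(moves=[[[0.25, -0.2, 0, 0, 0, 0], [0.6, -0.5, 0, 0, 0, 0], [0.98, -0.85, 0, 0, 0, 0], [0.98, -0.93, 0, 0, 0, 0]]])

```text
time_s: 5.88
tcp_pos: [0.4109, 0.062, 0.1309]
tcp_rot: [-0.056, 0.998, -0.001, -0.007]
contact_force: [0.0, 0.1, -1.2]
width: 0.686
gripper_force: 43.6
```

step_arm(moves=[[[0, -0.3, 0, 0, 0, -0.005], [0, -0.6, 0, 0, 0, -0.01], [0, -0.9, 0, 0, 0, -0.016], [0, -0.93, 0, 0, 0, -0.016], [0, -0.93, 0, 0, 0, -0.016], [0, -0.93, 0, 0, 0, -0.016], [0, -0.93, 0, 0, 0, -0.016]]])

```text
time_s: 6.47
tcp_pos: [0.4279, -0.0055, 0.1334]
tcp_rot: [-0.108, 0.994, 0.0, -0.0]
contact_force: [0.0, -0.4, -0.4]
width: 0.688
gripper_force: 43.6
```

```bash
python3 - <<'E'
from h import *
import pickle
f=manip.grab_frame("wrist"); t=manip.grab_frame("top"); pickle.dump((f,t),open("pics/7.pkl","wb"))
s=manip.get_state();print(s["time_s"],s["tcp_pos"],s["tcp_rot"],s["gripper_force"],Ro.from_quat(s["tcp_rot"]).as_matrix().round(4).tolist())
cv2.imwrite("pics/w7.png",np.hstack([cv2.resize(f["image"],(400,300)),cv2.resize(t["image"][180:330,300:500],(400,300))])[:,:,::-1])
d=np.array([.4291,-.005,.0455])-s["tcp_pos"];print(d,tool(d,s))
E
```

```text
6.5667 [ 0.42793684 -0.00576393  0.13350365] [-1.08410449e-01  9.94106158e-01  2.61982619e-04 -2.29190887e-04] 43.57482075691223 [[-0.9765, -0.2155, -0.0005], [-0.2155, 0.9765, 0.0005], [0.0004, 0.0006, -1.0]]
[ 0.00116316  0.00076393 -0.08800365] [-0.01669473  0.00556318  1.1000424 ]
```

View pics/w7.png

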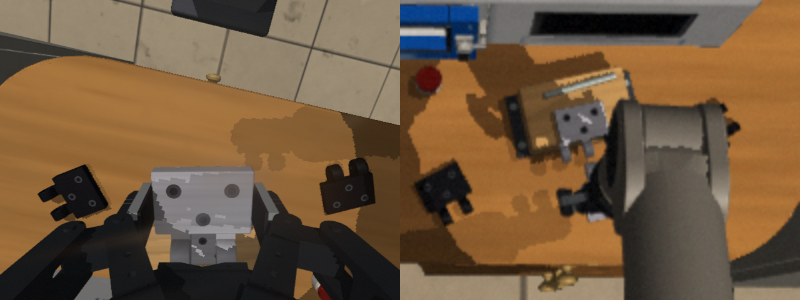

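The arm is staged: the leaf is held in front of the jamb, and the top view at right shows the fixed knuckles still clear of it. From here I'll use measurements only. First I'll re-measure the held leaf with the wrist camera.

```bash
python3 - <<'E'
from h import *
import pickle
f,t=pickle.load(open("pics/7.pkl","rb"))
z=.1335+.0145
rep(f,[(243,275),(405,276),(405,374),(248,374)],z)
# fixed leaf cross-check from top camera (first, unoccluded frame): predicted plate-corner and knuckle pixels vs measured mask centroid
t0=pickle.load(open("pics/top0.pkl","rb"))
m=blob(graymask(t0["image"]),(391,243)); ys,xs=np.nonzero(m); r=cv2.minAreaRect((cast(t0,np.c_[xs,ys],.06)[:,:2]*1000).astype(np.float32)); print(r,m.sum())
c,s=np.cos(.2243),np.sin(.2243);R=np.array([[c,-s],[s,c]]); cor=np.array([[-21,-30],[-21,30],[21,30],[21,-30]])/1000@R.T+[.5295,.0179]
print(proj(t0,np.c_[cor,[.06]*4]).round(1).tolist()); hl=holes(t0,[(383,239),(397,236),(392,245)],4);print(hl,(cast(t0,hl,.06)*1000).round(1))
w2=pickle.load(open("pics/w6.pkl","rb")); hp=holes(w2,[(127.9,299.7),(73.7,305.2),(92,273.7)]);print((cast(w2,hp,.06)*1000).round(1))
E
```

```text
corners [[241.60000610351562, 274.79998779296875], [405.79998779296875, 273.79998779296875], [400.70001220703125, 372.6000061035156], [248.1999969482422, 374.1000061035156]] [(0.62, 58), (0.73, 40), (0.39, 48), (0.46, 40)] 
 len [58.4 40.9 58.8 41.2] angdeg mod 90 [12.8  13.13 13.03 12.47] ctr [428.86  -4.79]
((527.0548706054688, 17.276731491088867), (43.223350524902344, 61.3574104309082), 13.32048225402832) 395
[[404.4, 246.0], [380.0, 251.2], [376.1, 234.4], [400.3, 229.2]]
[[383.01762115 238.37885463]
 [396.67226891 235.42689076]
 [391.67352538 244.74485597]] [[533.8  35.1  60. ]
 [541.4   2.2  60. ]
 [518.5  14.4  60. ]]
[[535.2  36.2  60. ]
 [542.8   3.1  60. ]
 [520.5  15.4  60. ]]
```

The staged leaf is laterally aligned (−0.2 mm, yaw matched) and needs 35.1 mm of forward travel. I'll descend 88 mm first, then advance.

step_arm(moves=[[[0, 0, 0.3, 0, 0, 0], [0, 0, 0.7, 0, 0, 0], [0, 0, 0.95, 0, 0, 0], [0, 0, 0.95, 0, 0, 0], [0, 0, 0.95, 0, 0, 0], [0, 0, 0.95, 0, 0, 0], [0, 0, 0.95, 0, 0, 0]]])

```text
time_s: 7.15
tcp_pos: [0.4298, -0.0071, 0.0592]
tcp_rot: [-0.107, 0.994, 0.0, 0.002]
contact_force: [0.8, 0.2, -1.5]
width: 0.687
gripper_force: 43.7
```

```bash
python3 - <<'E'
from h import *
f=manip.grab_frame("wrist");P=[manip.get_state()]
for _ in range(4): manip.grab_frame("wrist");P.append(manip.get_state())
p=np.mean([s["tcp_pos"] for s in P],0);print([s["tcp_pos"].round(4).tolist() for s in P],P[-1]["tcp_rot"],P[-1]["time_s"])
rep(f,[(243,275),(405,276),(405,374),(248,374)],p[2]+.0145)
off=np.array([.4289,-.0048])-[.42794,-.00576]
d=np.r_[np.array([.4632,.0028])-off,.0455]-p; print(d,tool(d,P[-1]))
E
```

```text
[[0.4297, -0.0071, 0.0592], [0.4295, -0.0072, 0.0591], [0.4292, -0.0072, 0.0589], [0.429, -0.0073, 0.0587], [0.4287, -0.0073, 0.0584]] [-1.07003305e-01  9.94258289e-01  8.66738615e-05  8.59653645e-04] 7.4
corners [[241.6999969482422, 274.79998779296875], [405.20001220703125, 273.70001220703125], [401.20001220703125, 373.0], [248.1999969482422, 373.5]] [(0.53, 52), (0.66, 38), (0.43, 46), (0.4, 43)] 
 len [58.3 41.4 59.3 41.2] angdeg mod 90 [12.75 13.66 12.56 12.27] ctr [431.01  -6.36]
[ 0.03303431  0.00907631 -0.01335842] [-0.42732435  0.02299559  0.16771861]
```

step_arm(moves=[[[0, 0.02, 0.08, 0, 0, 0], [0, 0.02, 0.16, 0, 0, 0], [0, 0.02, 0.16, 0, 0, 0], [0, 0.02, 0.16, 0, 0, 0], [0, 0.02, 0.16, 0, 0, 0], [0, 0.02, 0.16, 0, 0, 0], [0, 0.02, 0.16, 0, 0, 0], [0, 0.02, 0.16, 0, 0, 0]]])

```text
time_s: 8.07
tcp_pos: [0.4279, -0.0058, 0.045]
tcp_rot: [-0.107, 0.994, 0.0, 0.0]
contact_force: [0.1, 0.4, 0.4]
width: 0.687
gripper_force: 43.7
```

```bash
cat > chk.py <<'E'
from h import *
F=[];P=[]
for _ in range(3): F.append(manip.grab_frame("wrist"));P.append(manip.get_state())
p=np.mean([s["tcp_pos"] for s in P],0);print([s["tcp_pos"].round(4).tolist() for s in P],P[-1]["tcp_rot"].round(4),P[-1]["time_s"],P[-1]["contact_force"].round(1))
Q=rep(F[1],[(243,275),(405,276),(405,374),(248,374)],p[2]+.0145)
R=Ro.from_quat(P[-1]["tcp_rot"]).as_matrix(); off=R@[-.0011,.0008,0]
d=np.array([.4632,.0028,.0455])-p-np.r_[off[:2],0]; print("yaw",np.degrees(np.arctan2(-R[0,1],R[1,1])),"by state",tool(d,P[-1]).round(4))
d=np.r_[np.array([.4632,.0028])-Q.mean(0),d[2]]; print("by image",tool(d,P[-1]).round(4))
E
python3 chk.py
```

```text
[[0.4279, -0.0058, 0.045], [0.4278, -0.0058, 0.045], [0.4278, -0.0058, 0.045]] [-1.070e-01  9.943e-01  0.000e+00  2.000e-04] 8.2167 [-0.2 -0.2 -1.3]
corners [[241.60000610351562, 274.70001220703125], [405.3999938964844, 274.0], [401.20001220703125, 372.70001220703125], [248.3000030517578, 374.29998779296875]] [(0.56, 54), (0.66, 38), (0.44, 55), (0.42, 44)] 
 len [58.3 41.  59.1 41.4] angdeg mod 90 [12.53 13.44 12.97 12.36] ctr [428.98  -5.12]
yaw 12.283982448957843 by state [-0.441   0.0012 -0.0059]
by image [-0.4391  0.0058 -0.0059]
```

step_arm(moves=[[[-0.06, 0, -0.006, 0, 0, -0.001], [-0.12, 0.003, -0.006, 0, 0, -0.001], [-0.18, 0.003, -0.006, 0, 0, -0.001], [-0.24, 0.003, -0.006, 0, 0, -0.001], [-0.24, 0.003, -0.006, 0, 0, -0.001], [-0.24, 0.003, -0.006, 0, 0, -0.001], [-0.24, 0.003, -0.006, 0, 0, -0.001]]])

```text
time_s: 8.8
tcp_pos: [0.4462, -0.0016, 0.0452]
tcp_rot: [-0.11, 0.994, -0.0, -0.0]
contact_force: [-0.4, 0.1, -1.5]
width: 0.686
gripper_force: 43.7
```

```bash
python3 chk.py
```

```text
[[0.4461, -0.0016, 0.0453], [0.446, -0.0016, 0.0453], [0.4461, -0.0016, 0.0453]] [-1.100e-01  9.939e-01  0.000e+00 -2.000e-04] 8.95 [-0.3 -0.3 -1. ]
corners [[241.6999969482422, 274.70001220703125], [405.1000061035156, 274.3999938964844], [401.70001220703125, 372.5], [248.3000030517578, 374.6000061035156]] [(0.53, 55), (0.68, 36), (0.47, 48), (0.37, 43)] 
 len [58.1 40.7 59.2 41.5] angdeg mod 90 [12.73 14.19 13.55 12.67] ctr [447.19  -0.84]
yaw 12.635497180544567 by state [-0.2072 -0.0033 -0.003 ]
by image [-0.2052  0.0006 -0.003 ]
```

step_arm(moves=[[[-0.05, 0, -0.003, 0, 0, 0], [-0.1, 0, -0.003, 0, 0, 0], [-0.15, 0, -0.003, 0, 0, 0], [-0.2, 0, -0.003, 0, 0, 0], [-0.205, 0, -0.003, 0, 0, 0], [-0.205, 0, -0.003, 0, 0, 0], [-0.205, 0, -0.003, 0, 0, 0], [-0.205, 0, -0.003, 0, 0, 0]]])

```text
time_s: 9.62
tcp_pos: [0.4621, 0.002, 0.0455]
tcp_rot: [-0.11, 0.994, 0.0, -0.0]
contact_force: [-0.2, 0.3, -0.3]
width: 0.689
gripper_force: 43.7
```

```bash
python3 chk.py; python3 - <<'E'
from h import *
import pickle
g=manip.grab_frame("side");t=manip.grab_frame("top");pickle.dump((g,t),open("pics/8.pkl","wb"))
c,s=np.cos(.2243),np.sin(.2243);R=np.array([[c,-s],[s,c]]);A=np.array([.5295,.0179])-R@[.034,0]
for y in(.033,.0): print(y,proj(g,np.r_[A+R@[0,y],.06]).round(1),proj(t,np.r_[A+R@[0,y],.06]).round(1))
u,v=proj(g,np.r_[A+R@[0,.033],.06])[0].astype(int); print(cv2.cvtColor(g["image"],7)[v-8:v+9,u-12:u+20])
E
```

```text
[[0.4621, 0.002, 0.0455], [0.4622, 0.002, 0.0456], [0.4622, 0.0021, 0.0456]] [-1.101e-01  9.939e-01  0.000e+00 -1.000e-04] 9.7667 [-0.2 -0.2 -0.9]
corners [[241.60000610351562, 274.70001220703125], [405.3999938964844, 274.0], [401.20001220703125, 372.6000061035156], [248.1999969482422, 374.29998779296875]] [(0.51, 53), (0.7, 38), (0.43, 48), (0.42, 45)] 
 len [58.3 40.9 59.1 41.4] angdeg mod 90 [12.87 13.82 13.35 12.71] ctr [463.21   2.72]
yaw 12.638366527900818 by state [-0.0008 -0.0035  0.0008]
by image [-0.0001  0.001   0.0008]
0.033 [[343.1 211.3]] [[380.  256.7]]
0.0 [[339.4 205.8]] [[393.4 253.9]]
[[177 151 130 131 137 143 148 149 150 149 146 149 156 183 225 239 236 226
  224 226 228 213 160 116  90  59  37  35  33  35  58 116]
 [162 142 127 126 132 140 145 147 151 151 150 149 159 197 236 244 237 217
  202 209 221 210 156 111  86  57  37  35  33  34  58 116]
 [153 146 135 130 131 137 142 147 151 152 151 151 160 198 236 243 231 198
  172 182 210 206 155 108  83  52  36  34  32  35  60 117]
 [145 152 147 140 135 134 140 146 149 148 149 150 154 181 225 241 237 218
  194 196 217 21
[... 1072 characters left out ...]
0 129 125 129 134 139 150 165 179]
 [125 125 123 123 123 132 138 139 139 141 142 146 155 167 178 187 187 184
  180 178 177 179 178 173 167 167 173 178 182 185 190 193]
 [125 127 126 124 129 146 161 166 168 169 170 171 176 182 187 190 191 190
  189 187 186 185 186 186 186 187 191 195 198 200 199 198]
 [135 138 138 138 140 153 172 182 184 184 183 183 185 187 189 191 191 191
  191 189 188 187 187 190 191 193 195 198 201 203 201 199]
 [144 146 149 148 147 154 169 183 189 187 186 186 187 188 189 191 191 191
  190 190 187 188 187 190 192 193 195 198 201 203 203 201]
 [145 148 150 151 150 153 163 177 187 188 187 186 186 188 189 191 191 190
  190 190 188 187 188 189 191 193 195 197 199 202 203 201]]
```

```bash
python3 - <<'E'
from h import *
import pickle
g0=pickle.load(open("pics/side0.pkl","rb"));g,t=pickle.load(open("pics/8.pkl","rb"))
c,s=np.cos(.2243),np.sin(.2243);R=np.array([[c,-s],[s,c]]);B=np.array([.5295,.0179])
def pr(x,y,z): return proj(g0,np.r_[B+R@[x,y],z]).round(1)[0].tolist()
print("plate corners",[pr(x,y,.06) for x in(-.021,.021) for y in(.03,-.03)])
print("knuckle+y end ctr,top,front,bottom",pr(-.034,.033,.06),pr(-.034,.033,.07),pr(-.044,.033,.06),pr(-.034,.033,.05))
print("loose+y knuckle outer",pr(-.034,.02,.06),"plate loose corner",pr(-.047,.03,.06),pr(-.089,.03,.06))
a=cv2.cvtColor(g0["image"],7)[196:222,310:364:1];b=cv2.cvtColor(g["image"],7)[196:222,310:364]
np.set_printoptions(linewidth=250)
print((a//10));print("now\n",b//10)
E
```

```text
plate corners [[337.2, 211.2], [330.8, 201.4], [319.1, 212.8], [313.4, 202.8]]
knuckle+y end ctr,top,front,bottom [343.1, 211.3] [343.2, 207.2] [347.3, 210.9] [342.9, 215.3]
loose+y knuckle outer [341.6, 209.1] plate loose corner [348.2, 210.3] [366.0, 208.8]
[[18 15 11 ... 19 19 19]
 [17 13  7 ... 19 19 19]
 [17 12  5 ... 19 19 19]
 ...
 [18 20 22 ... 19 19 19]
 [21 22 22 ... 20 19 19]
 [22 22 22 ... 20 19 19]]
now
 [[18 16 12 ...  3  3  3]
 [17 13  7 ...  3  3  3]
 [17 12  5 ...  3  3  5]
 ...
 [12 12 13 ... 20 20 19]
 [13 13 14 ... 20 20 19]
 [14 14 14 ... 20 20 20]]
```

```bash
python3 - <<'E'
import cv2,pickle
g0=pickle.load(open("pics/side0.pkl","rb"));g,t=pickle.load(open("pics/8.pkl","rb"))
for n,x in(("start",g0),("now",g)):
    a=cv2.cvtColor(x["image"],7)[194:220,308:366]//10
    print(n,"cols 308.."); [print(194+i,"".join(f"{v:3d}" for v in r)) for i,r in enumerate(a)]
E
```

```text
start cols 308..
194  18 18 19 19 18 18 18 18 18 18 19 18 15 11  9  8  9 10 14 17 18 18 19 19 19 19 19 19 19 18 18 18 18 18 18 18 18 19 19 19 18 18 18 18 19 19 19 19 19 19 19 19 19 19 19 19 19 19
195  18 18 18 18 16 15 15 14 15 17 18 17 12  6  5  5  6  7 11 15 18 18 19 19 19 19 19 19 19 18 18 18 18 18 18 18 18 19 19 19 18 18 18 18 19 19 19 19 19 19 19 19 19 19 19 19 19 19
196  18 18 18 15 11 10  9  9 10 13 17 16 11  4  2  3  4  4  8 14 17 18 18 18 19 19 19 20 20 20 19 18 18 18 18 18 18 18 18 18 18 18 18 18 19 19 19 19 19 19 19 19 19 19 19 19 19 19
197  18 18 17 13  7  5  6  6  7 10 15 15 11  5  2  2  2  3  6 12 15 16 16 16 18 19 20 21 22 22 21 19 18 18 18 18 18 18 19 19 18 18 18 18 19 19 19 19 19 19 19 19 19 19 19 19 19 19
198  18 18 17 12  5  3  3  4  4  7 12 15 11  5  2  2  2  3  5  8 11 11 10 12 14 17 20 21 22 22 22 20 18 18 18 18 18 18 18 19 19 18 18 18 19 19 19 19 19 19 19 19 19 19 19 19 19 19
199  18 18 17 12  5  2  2  2  3  5 10 12  9  6  4  5  5  5  5  5  6  6  6  7 10 15 17 18 19 19 20 19 18 18 18 18 18 18 18 19 18 18 18 18 19 19 19 19 19 19 19 19 19 19 19 19 19 19
200  18 1
[... 7539 characters left out ...]
3 13 14 14 13 13 13 13 12 12 12 12 12 12 11 11 11 11 12 12 12 12 12 12 12 14 16 16 16 16 17 17 17 18 18 19 19 19 18 18 18 18 18 18 18 18 19 19 19 20 19 19 19 19 19
217  12 12 12 12 13 14 14 14 13 13 13 12 12 11 12 12 12 11 11 11 11 12 13 13 13 13 13 14 15 17 18 18 18 18 18 18 18 18 19 19 19 19 18 18 18 18 19 19 19 19 19 20 20 20 19 19 19 19
218  13 12 11 12 13 14 14 14 14 14 13 13 12 12 12 13 13 13 13 13 13 13 14 14 14 14 14 14 15 16 18 18 18 18 18 18 18 18 19 19 19 19 19 18 18 18 19 19 19 19 19 20 20 20 20 19 19 19
219  14 12 12 12 13 14 15 14 14 14 14 13 13 13 13 14 14 14 14 14 14 14 14 14 14 15 15 15 15 16 17 18 18 18 18 18 18 18 19 19 19 19 19 18 18 18 18 19 19 19 19 19 20 20 20 19 19 19
```

```bash
python3 - <<'E'
from h import *
import pickle
g0=pickle.load(open("pics/side0.pkl","rb"));g,t=pickle.load(open("pics/8.pkl","rb"))
c,s=np.cos(.2243),np.sin(.2243);R=np.array([[c,-s],[s,c]]);B=np.array([.5295,.0179])
for n,f,a,X in(("fixed",g0,[(319.5,204.8),(323,210.5),(329,207)],[(.0084,-.017),(.0084,.017),(-.0109,0)]),("loose",g,[(349.3,205)],[(-.068-.0084,.017)])):
    g_=dict(f);h=[]
    for p in a: 
        try:h.append(holes(f,[p],3)[0])
        except Exception: h.append(p)
    P=[proj(f,np.r_[B+R@x,.06])[0] for x in X]; print(n,np.round(h,1).tolist(),np.round(P,1).tolist(),"mm err",[((cast(f,u,.06)[0,:2]-(B+R@x))*1000).round(1).tolist() for u,x in zip(h,X)])
    
E
```

```text
fixed [[314.2, 198.7], [324.0, 215.2], [327.8, 199.0]] [[319.9, 204.5], [323.2, 210.1], [329.7, 206.6]] mm err [[13.5, -35.3], [-1.5, 29.0], [3.6, -46.5]]
loose [[349.4, 205.1]] [[359.0, 207.1]] mm err [[21.7, -11.4]]
```

The side view agrees with the wrist measurements to within about a pixel (2 mm) in position and height, and the contact force is near zero. Handing in.

```bash
python3 -c "
from bench import manip
s=manip.get_state();print(s['time_s'],s['tcp_pos'],s['gripper_force'],s['contact_force']);print(manip.hand_in())"
```

```text
9.8667 [0.46229004 0.00205794 0.04561866] 43.71803641319275 [-0.90112781  0.35799999 -1.0498787 ]
the job is handed in; nothing more can be done
None
```

The two-knuckle leaf is held level in the gaps of the fixed leaf, knuckle holes lined up within about a pixel (2 mm) by camera and contact force near zero, and I handed the job in at 9.9 s; no verdict came back.

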